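True up a lamp bracket corner with a square

ROBOT

A 6-joint arm with a two-finger parallel gripper is mounted at the origin on the work surface. World frame = base frame: x ahead of the robot, y to its left, z up, the work surface at z = 0. Lengths are in m, angles in rad, forces in N, time in s.
With the tool pointing down it reaches from about 0.375 to 0.975 m from the base axis. Payload 3.8 kg.
Tool frame: the origin (TCP) lies at the very end of the fingers, on their centre line; the grasp point (between the pads) lies bot.grasp_offset behind it (bot.grasp_offset is the distance from the TCP to the grasp point, in m); y points along the fingers, x is the direction in which the jaws open and shut, and the axes are right-handed (so a half turn about y gives the same grasp; the last joint's range is limited). The gripper opens to 85 mm and grips with 20 to 120 N. Pads are 22 mm wide; open, the fingers measure 114 mm over their backs; the gripper's body (76 mm by 85 mm) begins 54 mm behind the grasp point. The pads swing forward as they close: fully open they stand 13 mm farther back than shut.
Start: joints at [1.066, 0.264, 1.604, -0, 1.274, -0.037], TCP at [0.304, 0.602, 0.231] pointing down, gripper open.
Joint ranges: [-2.63, 2.63], [-0.94, 2.18], [0.31, 2.57], [-1.31, 4.45], [0, 2.66], [-2.55, 2.55]. Speed limits (rad/s): [2.57, 2.57, 3.14, 3.14, 3.14, 3.14].

INTERFACE

Orientations are given as a rotation vector (axis times angle).
In Python, from workcell import sensors, read_camera, job, bot gives the robot as it stands.
- The arm moves only by the tool arm_command, never from a script. Its argument "deltas" is a list of rows, each a list of 4 numbers: the shift along the tool's x, y, z in m, then the turn about the tool's y in rad. A call has 1 to 20 rows; each row shifts and turns the commanded pose from where the row before left it, along the tool's axes as they then stand; what a row does not reach is not made up. A row lasts 1/8 s, in which the tool goes at most 62.5 mm and 10.7 degrees, less where a joint would pass 70% of its speed; a pose out of reach is approached as far as the arm can. A call is refused whole if a number of a shift passes 0.0625 or a number of a turn 0.188, either way. A call with a gripper value outside its range is refused whole. "fingers" is the finger opening in m, from 0 to 0.0854, set as the call begins (left out, the last holds). The fingers move at their own pace and stop on an object; "newtons" is the grip in N (left out, the last holds). Time passes only in rows, so rows that do not move let the fingers close. It gives the time, the measured TCP pose, the force and the opening at its end, in the units of the state.
- sensors.read_state(): the state, without advancing time (a new reading comes with each control period).
- read_camera(name): name is "scene" or "top" or "wrist"; returns a dict with "color" (420x560x3 uint8, red, green, blue), "vfov" (degrees; the focal length in pixels is half the picture's height over the tangent of half this angle, whatever the lens; pixels are square), "cx", "cy" (the principal point, pixels), "R" (3x3) and "t" (3): a world point X has camera coordinates R X + t; the wrist camera has in their place "T_tool_cam" (4x4, takes a point from camera to tool coordinates, whose origin is the TCP and whose axes are the tool frame's). Camera axes: x right, y down, z forward; pixel columns grow to the right and rows downward; lengths in m; the calibration is good to about 2 mm. A picture is of the moment at which its call begins: read the wrist's pose just before it. There is no depth.
- job.finish_job(): hands the job in, once; it reports no verdict.
The state is a dict: "time": time; "q": joint angles; "joint_vel": joint speeds; "joint_torque": joint torques, N m; "tool_pos": TCP position; "tcp_rot": TCP orientation; "wrist_force": force on the tool from outside, world axes, zero at the start; "torque": the same for the moment, N m; "width": opening from 0.0 (shut) to 1.0 (fully open).
Only numpy, scipy, OpenCV 4.12 (cv2) and the standard library are available. Lean on these libraries where they do the work, as an engineer would, in place of code of your own. Each camera call takes 0.05 s, during which the arm holds its last target.

TASK

The loose yellow flange of the bracket leans in and the black fuel filter stands in the way: first lift the filter out and stand it upright on the cardboard sheet. Then take the square by its wooden grip and press it into the bracket's corner, pushing the flange out until the square's two outer edges lie flush, without gaps, on both the fixed rail and the flange; hold it pressed there for a second, and then lay it flat back in the middle of the black rubber mat. The bracket must be left square, and the grey distributor cap, red carton, steel socket and brass pulley must stay where they stand.

Things in the scene. Friction and masses are not known exactly. Their poses are not given: they have to be found in the camera images.
- fixture: Dark steel setting plate 220 x 220 x 12 mm fixed on the bench; origin at the centre of its underside (bench level), z up. It carries an L-shaped bracket corner, 30 mm high above the plate (42 mm above the bench), open towards the plate's -x and -y: the rail's inner face lies at y = +70 mm, the flange's inner face, when square, at x = +70 mm.
- corner (a point): The inner corner of the bracket, on the plate's top face (12 mm above the bench), at (70, 70, 12) mm of the plate's frame; axes as the plate's. It is also the flange's hinge axis (vertical).
- rail: Fixed aluminium rail, 160 mm long, 8 mm thick, 30 mm high. Origin at the inner corner on the plate's top; it runs from there along its -x, its inner face is its y = 0 plane and the free space lies on its -y side. Sliding friction of all parts about 0.6. Axes as the plate's.
- flange: Loose yellow flange, 140 mm long, 8 mm thick, 30 mm high, on a vertical hinge at the inner corner. Origin on the hinge at the plate's top; it runs along its own -y, its inner face is its x = 0 plane, free space on -x. Square = axes parallel to the plate's; it starts leaning in: yaw 0.07 to 0.16 rad below the plate's, limits -0.25 to +0.2. Friction (0.12 N m) holds it; 1 to 2 N at its free end moves it.
- square: Aluminium try square, 0.35 kg: two legs 120 mm long (outer edges), 22 mm wide, 16 mm thick, a 30 mm web in the inner angle. Origin at the underside below the grip's middle, close to the centre of mass; z up. One leg runs along -x (outer edge y = +36 mm), the other along -y (outer edge x = +36 mm). Seated in the bracket, its axes are parallel to the plate's. It starts flat on the mat.
- square_grip (a point): Middle of the square's upright wooden grip, straight above the square's origin, 46 mm over the underside; axes as the square's. The grip is a bar 56 mm long and 16 mm wide along the diagonal (1, 1, 0) of the square's frame, reaching from 16 to 62 mm above the underside: pinch it across, along (1, -1, 0).
- knee (a point): Outer corner (knee) of the square at its underside, at (36, 36, 0) mm of the square's frame, where the outer edges of both legs meet; axes as the square's.
- mat: Black rubber mat 200 x 200 x 3 mm, fixed flat on the bench, the square's home; origin at the centre of its underside.
- sheet: Brown cardboard sheet 200 x 200 x 3 mm, fixed flat on the bench; origin at the centre of its underside. The red carton stands on it. Mat and sheet may change sides.
- filter: Black upright cylindrical fuel filter, 48 mm diameter, 68 mm high, with a thin steel nipple (10 mm diameter) on top to 86 mm, 0.15 to 0.31 kg; origin at the centre of its underside, z up. It starts standing on the plate close to the rail (4 to 14 mm off it), where the square's leg must go.
- cap: Bystander: grey distributor cap, 60 mm diameter, 52 mm high, on the bench on the plate's -x side; origin at the centre of its underside.
- carton: Bystander: small red carton 45 x 60 x 90 mm high, standing on the cardboard sheet; origin at the centre of its underside.
- socket: Bystander: steel socket, 28 mm diameter, 48 mm high, standing on the plate near its (-x, -y) corner; origin at the centre of its underside.
- pulley: Bystander: brass pulley, 52 mm diameter, 28 mm high, lying on the bench beyond the mat's +x edge; origin at the centre of its underside.
Mind the look-alikes: they are no part of the job. Of the things shaped like the square, the aluminium one is meant. What is shaped like the filter but purple is not meant.

How it is judged:
By the outcome, as a careful person would: the job done as asked, in the order asked, and still so for the second after the job is handed in, with the robot touching nothing.
It also fails if it takes over 72 s, if anything falls off the work surface, if the arm or the gripper's body presses on something with over 40 N, if the wrist force passes 120 N, or if a joint passes its speed limit or range.

## Working session

There is one attempt and no reset: what is moved stays moved. The work goes in short steps, Python scripts to look and compute and a tool call to move; the robot and the scene stay as the last step left them, time stands still between calls to the robot, and variables do not carry over. Pictures are saved under pics/ and viewed, and the job is handed in when it is done.

Besides the shell and the picture viewer there is one more tool, called after "Call:" by a JSON object that holds its "method" and its "body". arm_command: Moves the arm, as the interface text tells. Its arguments: {"type":"object","properties":{"deltas":{"type":"array"},"fingers":{"type":"number"},"newtons":{"type":"number"}},"required":["deltas"]}

```bash
mkdir -p pics; ls; cat > h.py <<'E'
import numpy as np, cv2, json
from workcell import sensors, read_camera, job, bot
from scipy.spatial.transform import Rotation as Ro
def shot(n,fn):
    s=sensors.read_state(); c=read_camera(n)
    cv2.imwrite('pics/'+fn+'.png',c['color'][:,:,::-1]); 
    if n=='wrist':
        T=np.eye(4);T[:3,:3]=Ro.from_rotvec(s['tcp_rot']).as_matrix();T[:3,3]=s['tool_pos']
        W=np.linalg.inv(T@np.array(c['T_tool_cam'])); c['R']=W[:3,:3];c['t']=W[:3,3]
    np.savez('pics/'+fn+'.npz',**{k:np.array(v) for k,v in c.items()})
    return c
def load(fn): return dict(np.load('pics/'+fn+'.npz'))
def ray(c,uv):
    f=210/np.tan(np.radians(float(c['vfov']))/2)
    d=np.array([(uv[0]-c['cx'])/f,(uv[1]-c['cy'])/f,1.])
    R=np.array(c['R']);t=np.array(c['t'])
    return -R.T@t, R.T@d
def pt(c,uv,z):
    o,d=ray(c,uv); return o+d*(z-o[2])/d[2]
def proj(c,X):
    f=210/np.tan(np.radians(float(c['vfov']))/2)
    p=np.array(c['R'])@np.array(X)+np.array(c['t']); return p[0]/p[2]*f+c['cx'],p[1]/p[2]*f+c['cy']
E
python3 - <<'E'
from h import *
s=sensors.read_state();print(s, bot.grasp_offset)
for n in ['scene','top','wrist']:
    c=shot(n,n+'0'); print(n,c['vfov'],c['cx'],c['cy'],(-np.array(c['R']).T@c['t']).round(3), np.array(c['R']).round(2).tolist())
print(Ro.from_rotvec(s['tcp_rot']).as_matrix().round(3))
E
```

```text
pics
{'time': 0.0, 'q': array([ 1.06611481e+00,  2.64776856e-01,  1.60539549e+00,  3.00139536e-05,
        1.27367392e+00, -3.68916906e-02]), 'joint_vel': array([-0.00115762, -0.00124682, -0.00050191,  0.00175835, -0.00086418,
       -0.00022888]), 'joint_torque': array([-6.67161239e-04, -5.15125787e+01, -3.67307782e+01, -6.03770354e-05,
        1.34319894e-02,  2.70112491e-05]), 'tool_pos': array([0.30400042, 0.60184684, 0.22993443]), 'tcp_rot': array([-1.39601436, -0.8566208 ,  0.8598572 ]), 'wrist_force': array([ 0.03052492,  0.34793268, -0.76348858]), 'torque': array([ 0.01952866,  0.03614454, -0.0093858 ]), 'width': 1.0038014981445766} 0.0187
scene 57.45429916646546 276.96969456792675 216.96102713285853 [ 1.24  -0.334  0.628] [[0.36, 0.93, 0.01], [0.58, -0.22, -0.78], [-0.73, 0.28, -0.62]]
top 48.15073109775669 284.7625824321673 211.82041489719015 [ 0.302 -0.081  1.289] [[0.09, -1.0, 0.01], [-0.97, -0.09, -0.21], [0.21, 0.01, -0.98]]
wrist 71.46887139203372 278.8566355025333 206.859015558184 [0.242 0.632 0.373] [[0.45, 0.89, -0.0], [0.86, -0.44, 0.26], [0.23, -0.12, -0.96]]
[[ 0.451 -0.001 -0.893]
 [ 0.893 -0.002  0.451]
 [-0.002 -1.     0.   ]]
```

View pics/scene0.png

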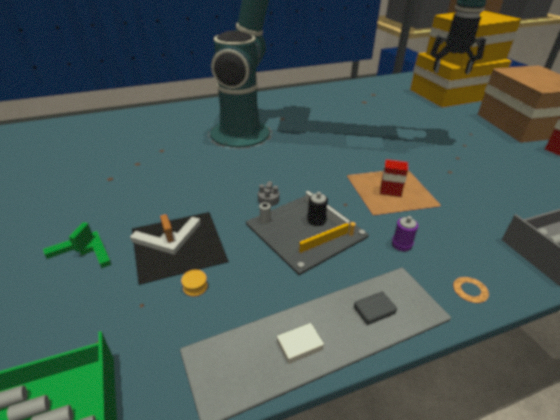

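View pics/top0.png

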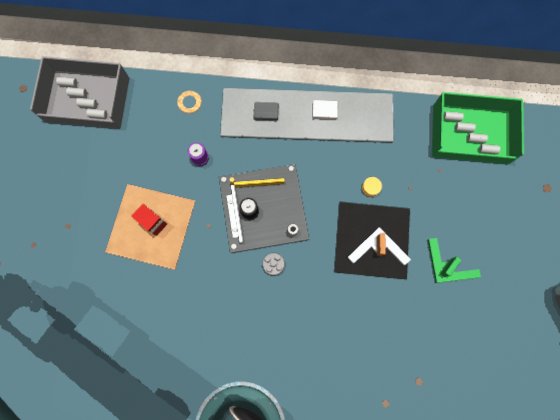

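View pics/wrist0.png

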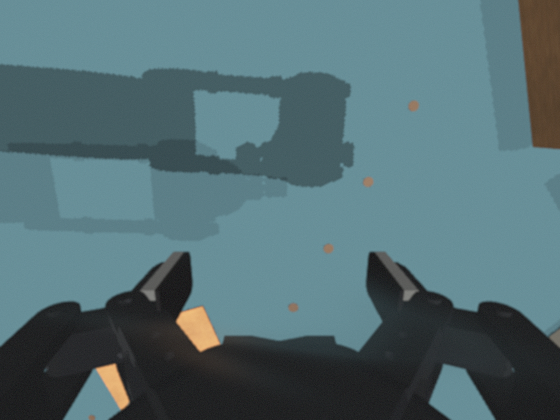

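The top view shows the brown sheet with the red carton around (150,227), the plate around (264,208) with the white rail on its left edge and the yellow flange at the top. The filter is at (249,207), the mat and square around (375,240), and the purple (198,152) and green (452,262) decoys stand apart.

```bash
python3 - <<'E'
from h import *
c=load('top0')['color'][:,:,::-1]
cv2.imwrite('pics/z1.png',cv2.resize(c[155:285,205:320],None,fx=5,fy=4.6,interpolation=cv2.INTER_CUBIC)[:600])
a=cv2.resize(c[195:285,325:425],None,fx=5,fy=5,interpolation=cv2.INTER_CUBIC)
cv2.imwrite('pics/z2.png',a)
cv2.imwrite('pics/z3.png',cv2.resize(c[180:275,100:200],None,fx=5,fy=5,interpolation=cv2.INTER_CUBIC))
E
```

```text
(no output)
```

View pics/z1.png

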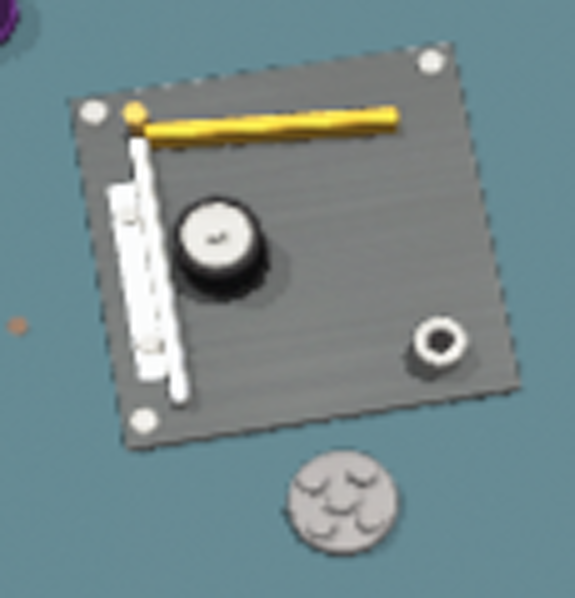

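View pics/z2.png

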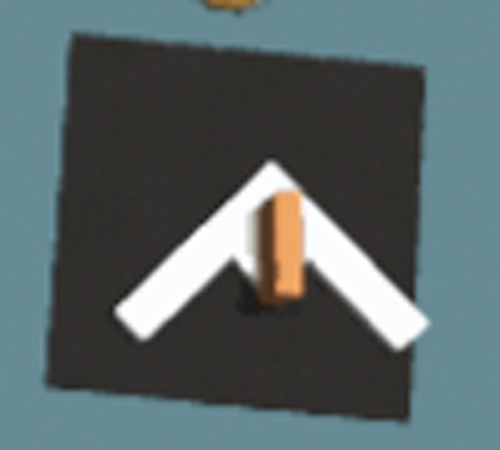

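View pics/z3.png

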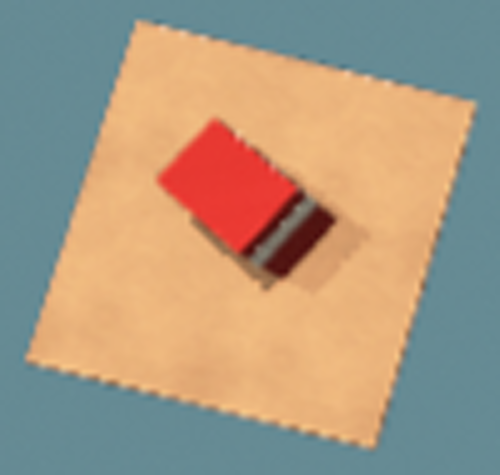

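```bash
python3 - <<'E'
from h import *
c=load('top0');im=c['color'][:,:,::-1]
hsv=cv2.cvtColor(np.ascontiguousarray(im),cv2.COLOR_BGR2HSV);H,S,V=[hsv[...,i].astype(int) for i in range(3)]
def blob(m,box):
    mm=np.zeros(m.shape,np.uint8);x0,y0,x1,y1=box;mm[y0:y1,x0:x1]=m[y0:y1,x0:x1]*255
    k=max(cv2.findContours(mm,cv2.RETR_EXTERNAL,cv2.CHAIN_APPROX_NONE)[0],key=cv2.contourArea)
    return k
def rect(n,k,z):
    P=np.array([pt(c,p[0],z)[:2] for p in k],np.float32)
    r=cv2.minAreaRect(P);print(n,np.round(r[0],4),np.round(r[1],4),r[2],len(k)); return r
teal=(H>85)&(H<105)&(S>50)
rect('plate',cv2.convexHull(blob(~teal,(213,160,314,252))),.012)
rect('mat',blob((S<60)&(V<90)|(V>180)&(S<60),(330,198,418,284)),.003)
rect('sheet',blob((~teal)&(H<25),(100,180,200,275)),.003)
rect('yellow',blob((H>18)&(H<35)&(S>150),(238,165,300,195)),.042)
k=blob((V>200)&(S<60),(335,215,418,275));ap=cv2.approxPolyDP(k,3,True)[:,0];print([ (p.tolist(),pt(c,p,.019)[:2].round(4).tolist()) for p in ap])
rect('grip',blob((H<20)&(S>110)&(V>200),(365,225,400,265)),.065)
rect('cartontop',blob(((H<6)|(H>174))&(S>150)&(V>180),(120,190,180,250)),.093)
for n,m,b,z in [('filtertop',(V>150)&(S<70),(238,192,260,215),.08),('filter',(V<75),(236,190,262,222),.06),('socket',(V>190)&(S<60),(284,222,302,240),.06),('cap',(~teal)&(V>110),(260,250,288,278),.05),('pulley',(H<35)&(S>130),(358,172,388,200),.028)]:
    k=blob(m,b);(x,y),r=cv2.minEnclosingCircle(k);p=pt(c,(x,y),z);print(n,x,y,r,p.round(4),np.hypot(*(pt(c,(x+r,y),z)-p)[:2])*2)
E
```

```text
plate [ 0.5808 -0.0021] [0.2212 0.2199] 15.08777141571045 20
mat [ 0.52   -0.3147] [0.2062 0.1982] 89.6373062133789 280
sheet [0.5014 0.305 ] [0.2013 0.201 ] 81.41144561767578 273
yellow [0.6436 0.0103] [0.0146 0.1245] 9.210524559020996 98
[([379, 228], [0.551, -0.3252]), ([349, 256], [0.4664, -0.248]), ([352, 261], [0.4537, -0.2569]), ([371, 245], [0.502, -0.3058]), ([375, 248], [0.4948, -0.3171]), ([374, 238], [0.522, -0.3129]), ([383, 232], [0.5409, -0.3367])]
grip [ 0.5017 -0.3263] [0.0505 0.0106] 2.8666796684265137 45
cartontop [0.5098 0.2957] [0.059  0.0441] 55.47408676147461 56
filtertop 247.77272033691406 205.5 6.93695068359375 [0.5669 0.0345 0.08  ] 0.03656216245481719
filter 247.64569091796875 209.7384033203125 11.256684303283691 [0.5597 0.0355 0.06  ] 0.06019865259034811
socket 292.5769348144531 228.57691955566406 4.841055870056152 [ 0.52   -0.0887  0.06  ] 0.025697549657501973
cap 273.1470642089844 263.558837890625 11.255614280700684 [ 0.4239 -0.0461  0.05  ] 0.059274238734958296
pulley 370.48980712890625 187.69387817382812 8.657217025756836 [ 0.6606 -0.2941  0.028 ] 0.04813876016983234
```

```bash
cat >> h.py <<'E'
def plan(p1,yaw1,n,p0=None,yaw0=None,nturn=None,q=3):
    """rows from the measured pose to p1 (TCP) with jaw yaw yaw1 (deg); shift uses axes before the row's turn"""
    s=sensors.read_state()
    R=Ro.from_rotvec(s['tcp_rot']).as_matrix()
    if p0 is None: p0=s['tool_pos']
    if yaw0 is None: yaw0=np.degrees(np.arctan2(R[1,0],R[0,0]))
    nt=nturn or n; p=np.array(p0,float); yaw=np.radians(yaw0); rows=[]
    for i in range(n):
        d=(np.array(p1)-p)/(n-i); c,sn=np.cos(yaw),np.sin(yaw)
        t=0. if i>=nt else round(-(np.radians(yaw1)-yaw)/(nt-i),3)
        r=[round(c*d[0]+sn*d[1],q),round(-d[2],q),round(-sn*d[0]+c*d[1],q),t]
        p=p+[c*r[0]-sn*r[2],sn*r[0]+c*r[2],-r[1]]; yaw-=t; rows.append(r)
    print(json.dumps(rows)); print('end',p.round(4),round(np.degrees(yaw),2),'from',np.round(p0,4),round(float(yaw0),2))
def st():
    s=sensors.read_state();R=Ro.from_rotvec(s['tcp_rot']).as_matrix()
    print('t',round(s['time'],2),'p',s['tool_pos'].round(4),'yaw',round(np.degrees(np.arctan2(R[1,0],R[0,0])),2),'ydir',R[:,1].round(4),'F',s['wrist_force'].round(1),'M',s['torque'].round(2),'w',round(s['width'],3),'q',s['q'].round(2))
E
python3 -c "
from h import *
plan([.563,.000,.23],15.1,14)"
```

```text
[[-0.03, 0.0, -0.036, 0.06], [-0.028, 0.0, -0.038, 0.06], [-0.026, 0.0, -0.039, 0.06], [-0.023, 0.0, -0.041, 0.06], [-0.021, 0.0, -0.042, 0.06], [-0.018, 0.0, -0.043, 0.06], [-0.015, 0.0, -0.044, 0.06], [-0.013, 0.0, -0.045, 0.06], [-0.01, 0.0, -0.046, 0.06], [-0.007, 0.0, -0.046, 0.06], [-0.005, 0.0, -0.046, 0.06], [-0.002, 0.0, -0.047, 0.06], [0.001, 0.0, -0.047, 0.06], [0.005, 0.0, -0.046, 0.059]]
end [5.633e-01 4.000e-04 2.302e-01] 15.13 from [0.3041 0.602  0.2302] 63.2
```

Call:
{"method": "arm_command", "body": {"deltas": [[-0.03, 0.0, -0.036, 0.06], [-0.028, 0.0, -0.038, 0.06], [-0.026, 0.0, -0.039, 0.06], [-0.023, 0.0, -0.041, 0.06], [-0.021, 0.0, -0.042, 0.06], [-0.018, 0.0, -0.043, 0.06], [-0.015, 0.0, -0.044, 0.06], [-0.013, 0.0, -0.045, 0.06], [-0.01, 0.0, -0.046, 0.06], [-0.007, 0.0, -0.046, 0.06], [-0.005, 0.0, -0.046, 0.06], [-0.002, 0.0, -0.047, 0.06], [0.001, 0.0, -0.047, 0.06], [0.005, 0.0, -0.046, 0.059], [0, 0, 0, 0]], "fingers": 0.085}}

```text
time: 2.02
tool_pos: [0.5643, -0.0018, 0.2309]
tcp_rot: [-1.562, -0.204, 0.204]
wrist_force: [-0.3, 0.4, 0.6]
width: 0.991
```

```bash
python3 - <<'E'
from h import *
st();c=shot('wrist','w1');st();print(-c['R'].T@c['t'])
E
```

```text
t 2.02 p [ 0.5643 -0.0018  0.2309] yaw 14.89 ydir [-2.e-04 -7.e-04 -1.e+00] F [-0.3  0.4  0.6] M [0.01 0.   0.  ] w 0.991 q [-0.05  0.06  1.84 -0.    1.24 -0.31]
t 2.08 p [ 5.636e-01 -3.000e-04  2.308e-01] yaw 14.98 ydir [-1.e-03  3.e-04 -1.e+00] F [ 0.8  0.2 -1.2] M [ 0.02 -0.03 -0.02] w 0.998 q [-0.04  0.05  1.85  0.    1.24 -0.31]
[0.54457166 0.06261071 0.37367508]
```

View pics/w1.png

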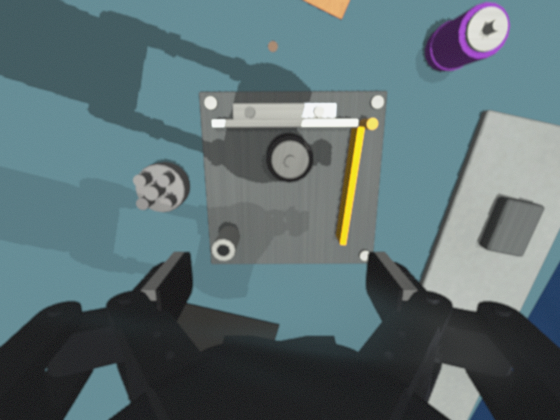

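The wrist view shows the whole plate: rail strip at row 124, filter top around (290,157), hinge (372,124), flange down to (344,243).

```bash
python3 - <<'E'
from h import *
c=load('w1');im=c['color'][:,:,::-1]
cv2.imwrite('pics/z4.png',cv2.resize(im[80:275,190:400],None,fx=3.6,fy=3,interpolation=cv2.INTER_CUBIC))
cv2.imwrite('pics/z5.png',cv2.resize(im[125:195,255:325],None,fx=8,fy=8,interpolation=cv2.INTER_CUBIC))
E
```

```text
(no output)
```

View pics/z4.png

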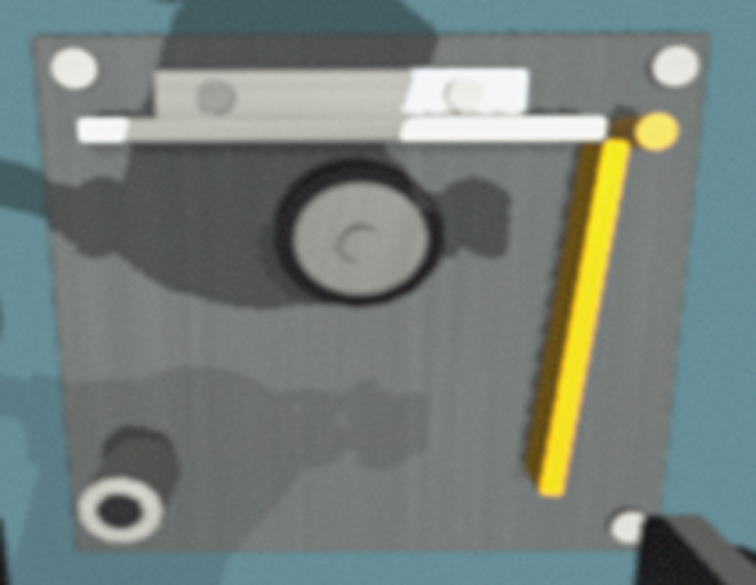

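View pics/z5.png

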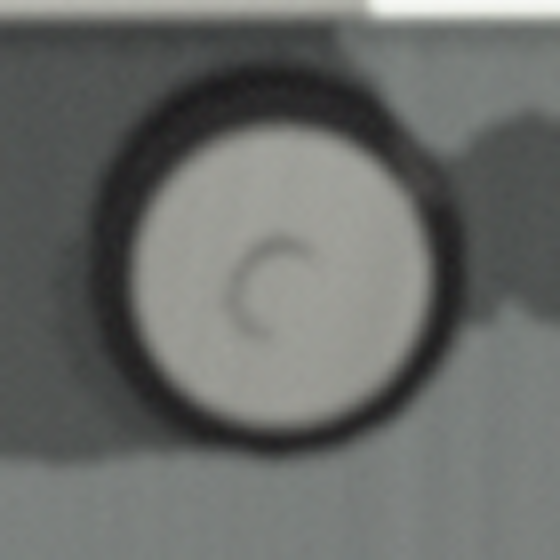

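```bash
python3 - <<'E'
from h import *
c=load('w1')
P=lambda u,v,z: pt(c,(190+u/3.6-.4,80+v/3-.4),z)[:2]
print('filter',pt(c,(289.8,159),.08),pt(c,(289.8,159),.08+.003))
for z,n,a,b in [(.012,'plate +y edge',(33,35),(708,35)),(.012,'plate -y',(76,551),(420,551)),(.012,'plate -x',(33,35),(76,551)),(.042,'rail in',(80,143),(604,143)),(.042,'flange in',(599,142),(541,495)),(.042,'flange out',(630,142),(565,495))]:
    A=P(*a,z);B=P(*b,z);d=B-A;print(n,A.round(4),B.round(4),np.degrees(np.arctan2(d[1],d[0])).round(2),np.hypot(*d).round(4))
print('socket top',P(120,510,.060)); print('hinge',P(657,131,.045))
# scaled: consider detect lines more exactly
E
```

```text
filter [0.56265291 0.0357505  0.08      ] [0.56246821 0.03602489 0.083     ]
plate +y edge [0.4441 0.0776] [0.6542 0.1333] 14.85 0.2173
plate -y [ 0.5005 -0.1333] [ 0.6257 -0.0999] 14.89 0.1296
plate -x [0.4441 0.0776] [ 0.5005 -0.1333] -75.02 0.2182
rail in [0.4732 0.0436] [0.6274 0.0845] 14.86 0.1596
flange in [0.6258 0.0845] [ 0.6516 -0.052 ] -79.28 0.1389
flange out [0.6349 0.0869] [ 0.6595 -0.0499] -79.81 0.139
socket top [ 0.51663219 -0.08656345]
hinge [0.64068555 0.09239205]
```

```bash
python3 - <<'E'
from h import *
plan([.5627,.0357,.14],15,4)
plan([.5627,.0357,.034],15,6,p0=[.5627,.0357,.14],yaw0=15)
E
```

```text
[[0.002, 0.023, 0.009, -0.0], [0.002, 0.023, 0.009, -0.0], [0.002, 0.022, 0.008, -0.0], [0.002, 0.023, 0.009, -0.0]]
end [0.5623 0.0356 0.1398] 14.98 from [ 5.636e-01 -3.000e-04  2.308e-01] 14.98
[[0.0, 0.018, 0.0, -0.0], [0.0, 0.018, 0.0, -0.0], [0.0, 0.018, 0.0, -0.0], [0.0, 0.017, 0.0, -0.0], [0.0, 0.018, 0.0, -0.0], [0.0, 0.017, 0.0, -0.0]]
end [0.5627 0.0357 0.034 ] 15.0 from [0.5627 0.0357 0.14  ] 15.0
```

Call:
{"method": "arm_command", "body": {"deltas": [[0.002, 0.023, 0.009, 0], [0.002, 0.023, 0.009, 0], [0.002, 0.022, 0.008, 0], [0.002, 0.023, 0.009, 0], [0, 0.018, 0, 0], [0, 0.018, 0, 0], [0, 0.018, 0, 0], [0, 0.018, 0, 0], [0, 0.017, 0, 0], [0, 0.017, 0, 0], [0, 0, 0, 0], [0, 0, 0, 0]]}}

```text
time: 3.58
tool_pos: [0.5626, 0.0368, 0.0345]
tcp_rot: [-1.561, -0.208, 0.207]
wrist_force: [-0.1, -0.4, -0.3]
width: 0.995
```

Call:
{"method": "arm_command", "body": {"deltas": [[0, 0, 0, 0], [0, 0, 0, 0], [0, 0, 0, 0], [0, 0, 0, 0], [0, 0, 0, 0], [0, 0, 0, 0]], "fingers": 0.04, "newtons": 40}}

```text
time: 4.32
tool_pos: [0.5633, 0.0369, 0.0353]
tcp_rot: [-1.561, -0.209, 0.206]
wrist_force: [0.0, 0.0, 6.6]
width: 0.551
```

```bash
python3 - <<'E'
from h import *
st();c=shot('wrist','w2')
E
```

```text
t 4.33 p [0.5633 0.0369 0.0353] yaw 15.13 ydir [ 2.1e-03  1.0e-04 -1.0e+00] F [0.  0.  6.6] M [ 0.02 -0.03  0.03] w 0.551 q [ 0.02  0.26  2.01  0.    0.87 -0.24]
```

View pics/w2.png

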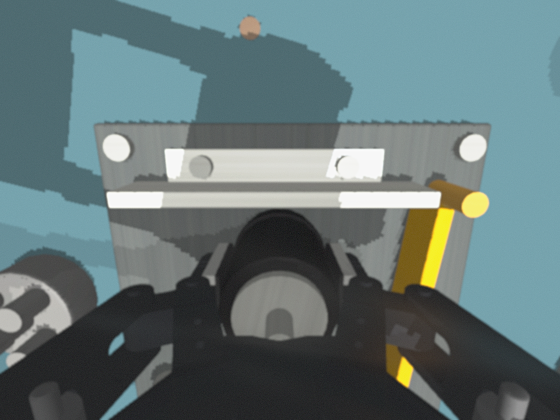

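```bash
python3 - <<'E'
from h import *
plan([.432,.262,.165],105,11,p0=[.5633,.0369,.165],yaw0=15.1)
E
```

```text
[[-0.006, -0.0, 0.023, -0.143], [-0.003, -0.0, 0.024, -0.143], [0.0, -0.0, 0.024, -0.143], [0.004, -0.0, 0.023, -0.143], [0.007, -0.0, 0.022, -0.142], [0.01, -0.0, 0.021, -0.143], [0.013, -0.0, 0.02, -0.142], [0.016, -0.0, 0.018, -0.143], [0.018, -0.0, 0.015, -0.142], [0.021, -0.0, 0.012, -0.143], [0.022, -0.0, 0.009, -0.142]]
end [0.4321 0.2625 0.165 ] 105.0 from [0.5633 0.0369 0.165 ] 15.1
```

Call:
{"method": "arm_command", "body": {"deltas": [[0, -0.01, 0, 0], [0, -0.02, 0, 0], [0, -0.025, 0, 0], [0, -0.025, 0, 0], [0, -0.025, 0, 0], [0, -0.025, 0, 0], [0, 0, 0, 0]]}}

```text
time: 5.25
tool_pos: [0.5634, 0.0368, 0.1662]
tcp_rot: [-1.561, -0.21, 0.204]
wrist_force: [0.6, -0.1, -3.2]
width: 0.551
```

Call:
{"method": "arm_command", "body": {"deltas": [[-0.006, 0, 0.023, -0.143], [-0.003, 0, 0.024, -0.143], [0, 0, 0.024, -0.143], [0.004, 0, 0.023, -0.143], [0.007, 0, 0.022, -0.142], [0.01, 0, 0.021, -0.143], [0.013, 0, 0.02, -0.142], [0.016, 0, 0.018, -0.143], [0.018, 0, 0.015, -0.142], [0.021, 0, 0.012, -0.143], [0.022, 0, 0.009, -0.142], [0, 0, 0, 0], [0, 0, 0, 0]]}}

```text
time: 6.88
tool_pos: [0.4303, 0.2616, 0.163]
tcp_rot: [-1.074, -1.397, 1.401]
wrist_force: [0.5, 0.5, -1.8]
width: 0.55
```

```bash
python3 - <<'E'
from h import *
st();c=shot('top','t1');c=shot('wrist','w3');st()
E
```

```text
t 6.88 p [0.4303 0.2616 0.163 ] yaw 104.96 ydir [-0.0017 -0.0015 -1.    ] F [ 0.5  0.5 -1.8] M [ 0.   -0.1   0.05] w 0.55 q [ 0.5  -0.01  2.04 -0.    1.11 -1.33]
t 6.97 p [0.4309 0.2615 0.1636] yaw 104.93 ydir [-8.e-04 -9.e-04 -1.e+00] F [ 0.6  0.5 -1.5] M [-0.01  0.   -0.03] w 0.552 q [ 0.5  -0.01  2.04 -0.    1.11 -1.33]
```

View pics/t1.png

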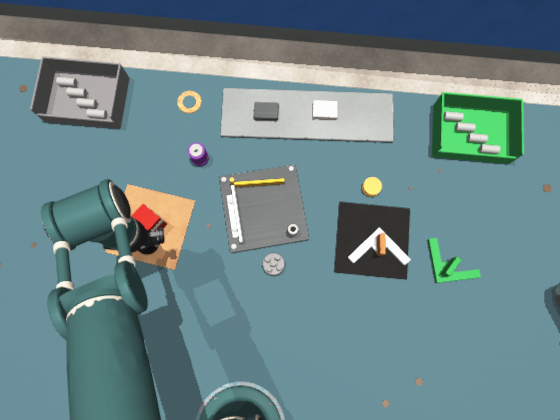

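View pics/w3.png

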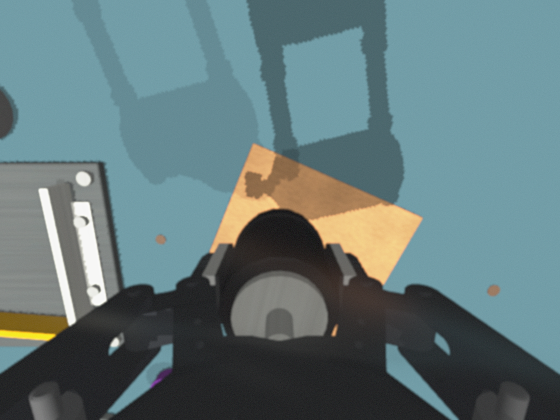

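```bash
python3 - <<'E'
from h import *
c=load('w3')
for p in [(253,144),(421,217),(212,248)]: print(pt(c,p,.003))
E
```

```text
[0.38582712 0.22315127 0.003     ]
[0.41434688 0.41783676 0.003     ]
[0.50841545 0.20559009 0.003     ]
```

Call:
{"method": "arm_command", "body": {"deltas": [[0, 0.015, 0, 0], [0, 0.025, 0, 0], [0, 0.025, 0, 0], [0, 0.025, 0, 0], [0, 0.02, 0, 0], [0, 0.015, 0, 0], [0, 0.008, 0, 0], [0, 0.003, 0, 0], [0, 0, 0, 0], [0, 0, 0, 0]]}}

```text
time: 8.22
tool_pos: [0.4316, 0.2627, 0.029]
tcp_rot: [-1.074, -1.401, 1.399]
wrist_force: [-0.6, 0.1, -2.5]
width: 0.551
```

```bash
python3 -c "
from h import *
st()"
```

```text
t 8.22 p [0.4316 0.2627 0.029 ] yaw 105.02 ydir [ 1.4e-03  7.0e-04 -1.0e+00] F [-0.6  0.1 -2.5] M [ 0.   -0.03  0.  ] w 0.551 q [ 0.5   0.17  2.14 -0.    0.84 -1.34]
```

Call:
{"method": "arm_command", "body": {"deltas": [[0, 0.0015, 0, 0], [0, 0.001, 0, 0], [0, 0.0005, 0, 0], [0, 0, 0, 0]]}}

```text
time: 8.72
tool_pos: [0.4312, 0.2625, 0.0264]
tcp_rot: [-1.074, -1.4, 1.399]
wrist_force: [-2.0, -0.9, 6.1]
width: 0.553
```

Contact felt (+6 N up). Release to moderate width, then lift.

Call:
{"method": "arm_command", "body": {"deltas": [[0, 0, 0, 0], [0, 0, 0, 0], [0, 0, 0, 0], [0, 0, 0, 0], [0, -0.01, 0, 0], [0, -0.025, 0, 0], [0, -0.04, 0, 0], [0, -0.04, 0, 0], [0, -0.03, 0, 0], [0, 0, 0, 0]], "fingers": 0.08}}

```text
time: 9.98
tool_pos: [0.4332, 0.2636, 0.1742]
tcp_rot: [-1.077, -1.406, 1.394]
wrist_force: [0.3, 0.2, -0.5]
width: 0.938
```

```bash
python3 - <<'E'
from h import *
st()
plan([.472,-.327,.20],93-180,20)
E
```

```text
t 9.97 p [0.4332 0.2636 0.1742] yaw 105.03 ydir [ 0.0065  0.0035 -1.    ] F [ 0.3  0.2 -0.5] M [ 0.   -0.   -0.03] w 0.938 q [ 0.5  -0.02  2.03 -0.    1.12 -1.34]
[[-0.029, -0.001, 0.006, 0.168], [-0.03, -0.001, 0.001, 0.168], [-0.029, -0.001, -0.004, 0.168], [-0.028, -0.001, -0.009, 0.167], [-0.026, -0.001, -0.014, 0.168], [-0.024, -0.001, -0.018, 0.167], [-0.02, -0.001, -0.021, 0.168], [-0.017, -0.001, -0.025, 0.167], [-0.012, -0.001, -0.027, 0.168], [-0.008, -0.002, -0.029, 0.167], [-0.003, -0.001, -0.029, 0.168], [0.002, -0.002, -0.029, 0.167], [0.007, -0.001, -0.029, 0.168], [0.012, -0.002, -0.027, 0.167], [0.016, -0.001, -0.025, 0.168], [0.02, -0.002, -0.022, 0.167], [0.024, -0.001, -0.018, 0.168], [0.026, -0.002, -0.014, 0.167], [0.028, -0.001, -0.009, 0.168], [0.029, -0.002, -0.004, 0.167]]
end [ 0.4721 -0.3271  0.2002] -86.97 from [0.4332 0.2636 0.1742] 105.03
```

Call:
{"method": "arm_command", "body": {"deltas": [[-0.029, -0.001, 0.006, 0.168], [-0.03, -0.001, 0.001, 0.168], [-0.029, -0.001, -0.004, 0.168], [-0.028, -0.001, -0.009, 0.167], [-0.026, -0.001, -0.014, 0.168], [-0.024, -0.001, -0.018, 0.167], [-0.02, -0.001, -0.021, 0.168], [-0.017, -0.001, -0.025, 0.167], [-0.012, -0.001, -0.027, 0.168], [-0.008, -0.002, -0.029, 0.167], [-0.003, -0.001, -0.029, 0.168], [0.002, -0.002, -0.029, 0.167], [0.007, -0.001, -0.029, 0.168], [0.012, -0.002, -0.027, 0.167], [0.016, -0.001, -0.025, 0.168], [0.02, -0.002, -0.022, 0.167], [0.024, -0.001, -0.018, 0.168], [0.026, -0.002, -0.014, 0.167], [0.028, -0.001, -0.009, 0.168], [0.029, -0.002, -0.004, 0.167]]}}

```text
time: 12.48
tool_pos: [0.469, -0.3287, 0.1946]
tcp_rot: [-1.231, 1.177, -1.172]
wrist_force: [0.7, 0.1, 0.3]
width: 0.939
```

Call:
{"method": "arm_command", "body": {"deltas": [[0, 0, 0, 0], [0, 0, 0, 0]]}}

```text
time: 12.72
tool_pos: [0.4691, -0.3274, 0.1951]
tcp_rot: [-1.234, 1.171, -1.167]
wrist_force: [0.1, 0.2, -0.0]
width: 0.936
```

```bash
python3 - <<'E'
from h import *
st();shot('wrist','w4');shot('scene','s1');st()
E
```

```text
t 12.72 p [ 0.4691 -0.3274  0.1951] yaw -86.89 ydir [-0.0018  0.0019 -1.    ] F [ 0.1  0.2 -0. ] M [-0.01  0.   -0.01] w 0.936 q [-0.65  0.1   1.87  0.    1.18  0.86]
t 12.82 p [ 0.4694 -0.3271  0.1956] yaw -86.87 ydir [-0.0011  0.0012 -1.    ] F [-0.5  0.4  0.5] M [-0.04 -0.04  0.03] w 0.941 q [-0.65  0.1   1.87  0.    1.18  0.86]
```

View pics/w4.png

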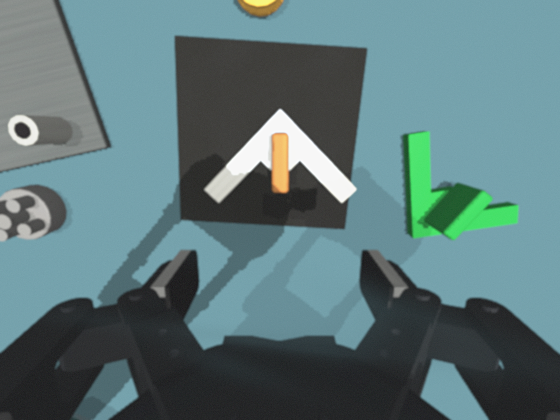

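View pics/s1.png

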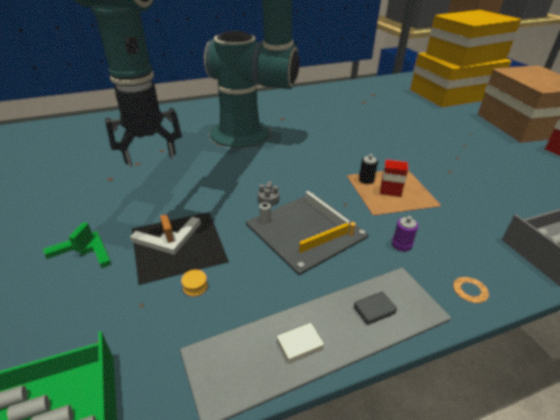

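The wrist view shows the square with its knee at (281,110), leg ends (211,195) and (350,195), and the orange grip at (280,163). The mat corners are near (176,37), (366,48), (345,228) and (181,218). The scene view shows the filter standing upright on the sheet (369,170) beside the carton.

```bash
python3 - <<'E'
from h import *
c=load('w4');im=c['color'][:,:,::-1]
cv2.imwrite('pics/z6.png',cv2.resize(im[25:240,165:375],None,fx=3.6,fy=2.75,interpolation=cv2.INTER_CUBIC))
cv2.imwrite('pics/z7.png',cv2.resize(im[100:210,200:360],None,fx=5,fy=5,interpolation=cv2.INTER_CUBIC))
E
```

```text
(no output)
```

View pics/z7.png

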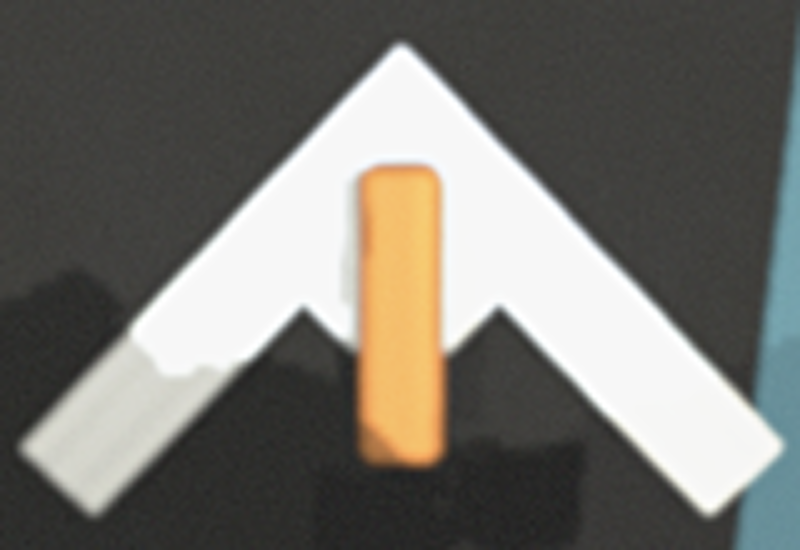

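```bash
python3 - <<'E'
from h import *
c=load('w4');im=c['color'][:,:,::-1]
hsv=cv2.cvtColor(np.ascontiguousarray(im),cv2.COLOR_BGR2HSV);H,S,V=[hsv[...,i].astype(int) for i in range(3)]
P=lambda u,v,z: pt(c,(200+u/5-.4,100+v/5-.4),z)[:2]
k=P(400,42,.019);A=P(20,450,.019);B=P(785,447,.019)
for e in (A,B): d=e-k;print(e.round(4),np.hypot(*d).round(4),np.degrees(np.arctan2(d[1],d[0])).round(2))
yaw=np.degrees(np.arctan2(*(A-k)[::-1]))-180, np.degrees(np.arctan2(*(B-k)[::-1]))+90
y=np.radians(np.mean(yaw)); x=np.array([np.cos(y),np.sin(y)]);yy=np.array([-x[1],x[0]])
print('knee',k.round(4),'yaw',yaw,'origin',(k-.036*(x+yy)).round(4))
g=[P(u,v,.065) for u,v in [(360,165),(442,165),(445,467),(358,467)]];print('grip top ctr',np.mean(g,0).round(4),np.round(g,4).tolist())
m=np.zeros(H.shape,np.uint8);m[30:235,165:375]=(~((H>85)&(H<105)&(S>60)&(V>60)))[30:235,165:375]*255
cs=max(cv2.findContours(m,cv2.RETR_EXTERNAL,cv2.CHAIN_APPROX_NONE)[0],key=cv2.contourArea)
ap=cv2.approxPolyDP(cv2.convexHull(cs),4,True)[:,0];print(ap.tolist());
for p in ap: print(pt(c,p,.003)[:2].round(4))
E
```

```text
[ 0.4607 -0.243 ] 0.121 138.63
[ 0.4706 -0.4133] 0.1212 -131.84
knee [ 0.5515 -0.323 ] yaw (np.float64(-41.374260648626915), np.float64(-41.844743503816005)) origin [ 0.5006 -0.326 ]
grip top ctr [ 0.4998 -0.3261] [[0.5273, -0.3171], [0.5281, -0.3319], [0.4723, -0.336], [0.4713, -0.3193]]
[[175, 36], [366, 49], [356, 190], [343, 228], [181, 218]]
[ 0.6165 -0.2121]
[ 0.615 -0.409]
[ 0.4663 -0.4172]
[ 0.4186 -0.4073]
[ 0.4206 -0.2113]
```

View pics/z6.png

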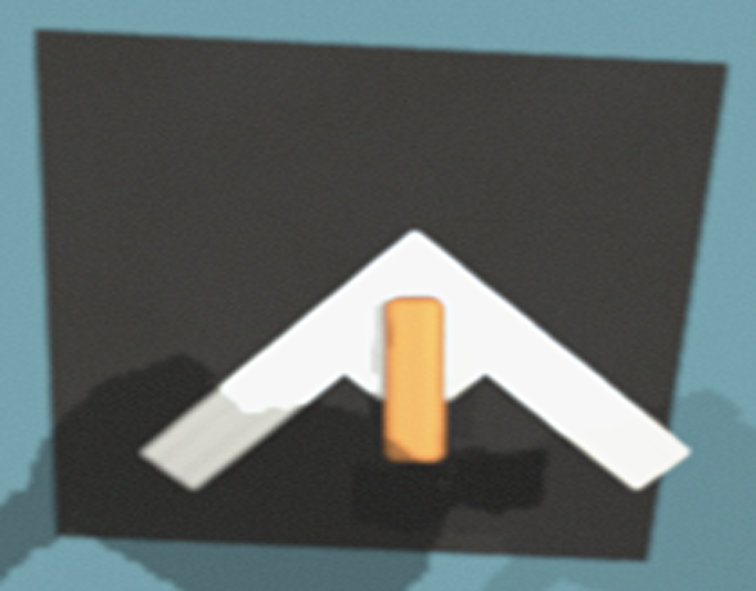

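```bash
python3 - <<'E'
from h import *
plan([.5003,-.326,.10],-86.6,4)
E
```

```text
[[0.0, 0.024, 0.008, -0.001], [0.0, 0.024, 0.008, -0.001], [0.0, 0.024, 0.007, -0.001], [0.001, 0.024, 0.008, -0.002]]
end [ 0.5004 -0.3264  0.0996] -86.59 from [ 0.4694 -0.3271  0.1956] -86.87
```

Call:
{"method": "arm_command", "body": {"deltas": [[0, 0.024, 0.008, -0.001], [0, 0.024, 0.008, -0.001], [0, 0.024, 0.007, -0.001], [0, 0.024, 0.008, -0.002], [0, 0.02, 0, 0], [0, 0.02, 0, 0], [0, 0.018, 0, 0], [0, 0.01, 0, 0], [0, 0, 0, 0], [0, 0, 0, 0]], "fingers": 0.06}}

```text
time: 14.08
tool_pos: [0.5013, -0.3271, 0.033]
tcp_rot: [-1.236, 1.165, -1.168]
wrist_force: [-0.3, -1.0, 0.2]
width: 0.704
```

```bash
python3 - <<'E'
from h import *
st();shot('wrist','w5')
E
```

```text
t 14.07 p [ 0.5013 -0.3271  0.033 ] yaw -86.7 ydir [ 1.1e-03 -8.0e-04 -1.0e+00] F [-0.3 -1.   0.2] M [ 0.01  0.01 -0.02] w 0.704 q [-0.62  0.32  1.94 -0.    0.89  0.89]
```

View pics/w5.png

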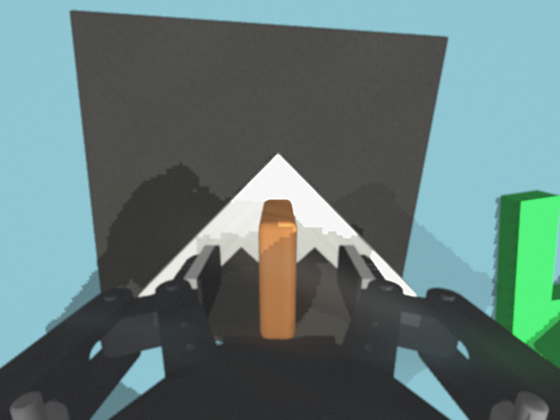

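Call:
{"method": "arm_command", "body": {"deltas": [[0, 0.002, 0, 0], [0, 0, 0, 0], [0, 0, 0, 0], [0, 0, 0, 0], [0, 0, 0, 0], [0, 0, 0, 0], [0, 0, 0, 0]], "fingers": 0.005, "newtons": 90}}

```text
time: 15.0
tool_pos: [0.501, -0.3267, 0.0307]
tcp_rot: [-1.236, 1.166, -1.167]
wrist_force: [-0.8, 0.6, 5.8]
width: 0.178
```

Call:
{"method": "arm_command", "body": {"deltas": [[0, -0.01, 0, 0], [0, -0.02, 0, 0], [0, -0.025, 0, 0], [0, -0.025, 0, 0], [0, -0.02, 0, 0], [0, 0, 0, 0], [0, 0, 0, 0]]}}

```text
time: 15.88
tool_pos: [0.5002, -0.3262, 0.1296]
tcp_rot: [-1.236, 1.168, -1.166]
wrist_force: [-0.0, 0.3, -4.4]
width: 0.177
```

```bash
python3 - <<'E'
from h import *
st();shot('wrist','w6')
E
```

```text
t 15.88 p [ 0.5002 -0.3262  0.1296] yaw -86.69 ydir [-1.e-03  7.e-04 -1.e+00] F [-0.   0.3 -4.4] M [ 0.03 -0.02  0.03] w 0.177 q [-0.62  0.2   1.88 -0.    1.07  0.89]
```

View pics/w6.png

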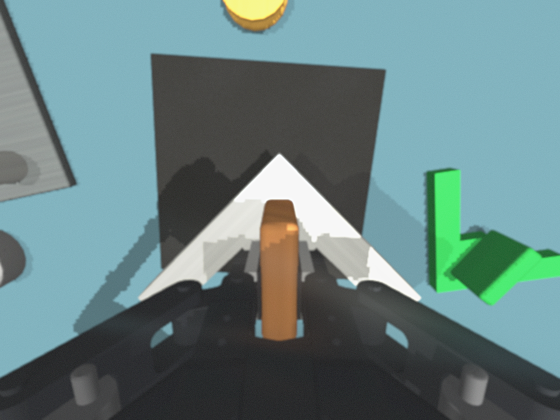

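```bash
python3 - <<'E'
from h import *
c=load('w6');z=.1296-.0277+.016
k=pt(c,(279.5,154),z);A=pt(c,(139.5,298),z);B=pt(c,(420.5,298),z)
for e in(A,B): d=e-k;print(np.hypot(*d[:2]),np.degrees(np.arctan2(d[1],d[0])))
print(k)
plan([.589,.0157,.13],-30.05,12)
E
```

```text
0.11995581314416602 138.76423163165052
0.1202129073361352 -131.95178731554233
[ 0.55041855 -0.32347582  0.1179    ]
[[-0.028, -0.0, 0.009, -0.082], [-0.027, -0.0, 0.011, -0.082], [-0.026, -0.0, 0.014, -0.082], [-0.025, -0.0, 0.016, -0.083], [-0.024, -0.0, 0.018, -0.082], [-0.022, -0.0, 0.019, -0.083], [-0.02, -0.0, 0.021, -0.082], [-0.019, -0.0, 0.023, -0.083], [-0.017, -0.0, 0.024, -0.082], [-0.014, -0.0, 0.026, -0.083], [-0.012, -0.001, 0.026, -0.082], [-0.011, -0.0, 0.028, -0.083]]
end [0.5887 0.016  0.13  ] -30.02 from [ 0.4999 -0.326   0.129 ] -86.69
```

Call:
{"method": "arm_command", "body": {"deltas": [[-0.028, 0, 0.009, -0.082], [-0.027, 0, 0.011, -0.082], [-0.026, 0, 0.014, -0.082], [-0.025, 0, 0.016, -0.083], [-0.024, 0, 0.018, -0.082], [-0.022, 0, 0.019, -0.083], [-0.02, 0, 0.021, -0.082], [-0.019, 0, 0.023, -0.083], [-0.017, 0, 0.024, -0.082], [-0.014, 0, 0.026, -0.083], [-0.012, 0, 0.026, -0.082], [-0.011, 0, 0.028, -0.083], [0, 0, 0, 0], [0, 0, 0, 0]]}}

```text
time: 17.68
tool_pos: [0.5886, 0.0151, 0.129]
tcp_rot: [-1.533, 0.413, -0.409]
wrist_force: [0.8, 0.1, -3.1]
width: 0.172
```

```bash
python3 - <<'E'
from h import *
st();c=shot('wrist','w7');st()
im=c['color'][:,:,::-1]
cv2.imwrite('pics/z8.png',cv2.resize(im[20:320,100:460],None,fx=2,fy=2,interpolation=cv2.INTER_CUBIC))
E
```

```text
t 17.68 p [0.5886 0.0151 0.129 ] yaw -30.03 ydir [-2.4e-03 -5.0e-04 -1.0e+00] F [ 0.8  0.1 -3.1] M [-0.01  0.01 -0.02] w 0.172 q [-0.02  0.19  1.89 -0.    1.06  0.51]
t 17.73 p [0.5887 0.0148 0.1293] yaw -30.06 ydir [-1.9e-03 -4.0e-04 -1.0e+00] F [ 0.1 -0.5 -3.9] M [ 0.02  0.01 -0.02] w 0.171 q [-0.02  0.19  1.89 -0.    1.06  0.51]
```

View pics/z8.png

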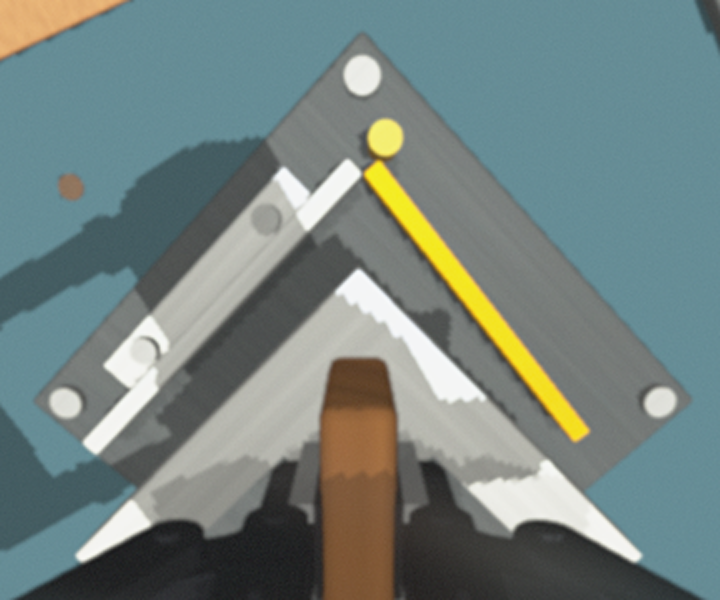

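```bash
python3 - <<'E'
from h import *
c=load('w7')
P=lambda u,v,z: pt(c,(100+u/2-.25,20+v/2-.25),z)[:2]
def L(n,a,b,z):
    A=P(*a,z);B=P(*b,z);d=B-A;print(n,A.round(4),B.round(4),np.degrees(np.arctan2(d[1],d[0])).round(2),np.hypot(*d).round(4));return A,B
L('rail',(362,177),(94,453),.042);L('fl',(363,172),(572,441),.042)
L('plate -y?',(363,32),(691,401),.012);L('plate +y',(363,32),(36,402),.012)
L('sqA',(358,269),(76,556),.1173);L('sqB',(358,269),(641,556),.1173)
E
```

```text
rail [0.6269 0.0839] [0.4729 0.0446] -165.67 0.1589
fl [0.6281 0.0853] [ 0.6507 -0.0517] -80.62 0.1388
plate -y? [0.6554 0.1326] [ 0.7111 -0.0774] -75.15 0.2172
plate +y [0.6554 0.1326] [0.4457 0.0752] -164.71 0.2174
sqA [0.6122 0.061 ] [0.4961 0.0297] -164.89 0.1202
sqB [0.6122 0.061 ] [ 0.643  -0.0549] -75.11 0.12
```

Call:
{"method": "arm_command", "body": {"deltas": [[0, 0.015, 0, 0], [0, 0.02, 0, 0], [0, 0.02, 0, 0], [0, 0.015, 0, 0], [0, 0.01, 0, 0], [0, 0.006, 0, 0], [0, 0, 0, 0], [0, 0, 0, 0]]}}

```text
time: 18.73
tool_pos: [0.5903, 0.0154, 0.045]
tcp_rot: [-1.531, 0.409, -0.412]
wrist_force: [1.0, -0.1, -3.2]
width: 0.176
```

```bash
python3 - <<'E'
from h import *
st();c=shot('wrist','w8')
im=c['color'][:,:,::-1]
cv2.imwrite('pics/z9.png',cv2.resize(im[20:320,100:460],None,fx=2,fy=2,interpolation=cv2.INTER_CUBIC))
E
```

```text
t 18.73 p [0.5903 0.0154 0.045 ] yaw -30.02 ydir [ 0.0015 -0.     -1.    ] F [ 1.  -0.1 -3.2] M [-0.02  0.02  0.  ] w 0.176 q [-0.02  0.29  1.95 -0.    0.9   0.51]
```

View pics/z9.png

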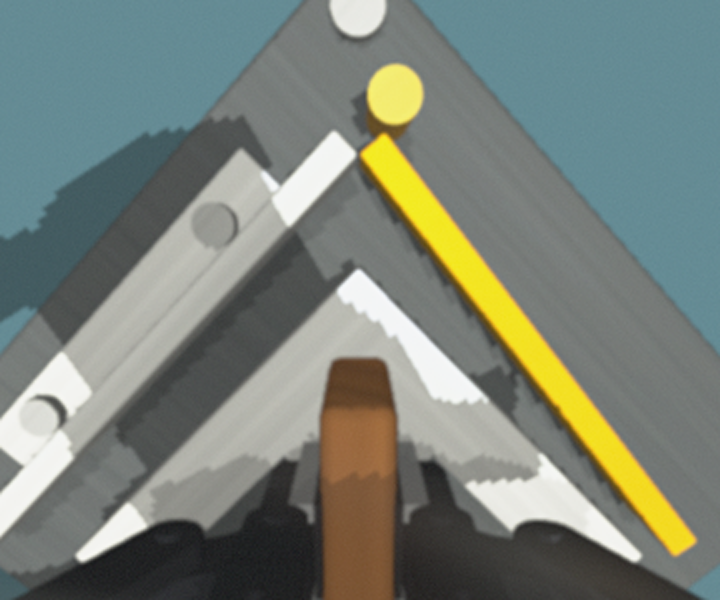

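Call:
{"method": "arm_command", "body": {"deltas": [[0, 0.002, 0, 0], [0, 0.001, 0, 0], [-0.002, 0, 0.002, 0], [-0.002, 0, 0.002, 0], [-0.002, 0, 0.002, 0], [-0.002, 0, 0.002, 0], [-0.002, 0, 0.002, 0], [-0.001, 0, 0.001, 0], [0, 0, 0, 0], [0, 0, 0, 0]]}}

```text
time: 20.02
tool_pos: [0.5856, 0.0303, 0.0413]
tcp_rot: [-1.532, 0.411, -0.411]
wrist_force: [-0.5, -0.4, -4.0]
width: 0.174
```

```bash
python3 - <<'E'
from h import *
st();c=shot('wrist','w9')
im=c['color'][:,:,::-1]
cv2.imwrite('pics/z10.png',cv2.resize(im[20:320,100:460],None,fx=2,fy=2,interpolation=cv2.INTER_CUBIC))
E
```

```text
t 20.02 p [0.5856 0.0303 0.0413] yaw -30.03 ydir [ 0. -0. -1.] F [-0.5 -0.4 -4. ] M [-0.02  0.04  0.02] w 0.174 q [ 0.01  0.29  1.96 -0.    0.9   0.53]
```

View pics/z10.png

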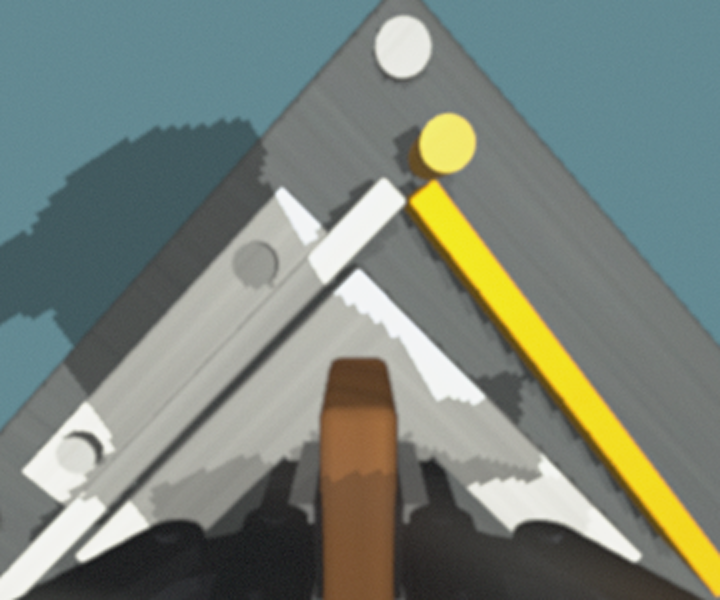

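Call:
{"method": "arm_command", "body": {"deltas": [[-0.001, 0, 0.001, 0], [-0.001, 0, 0.001, 0], [0, 0, 0, 0]]}}

```text
time: 20.45
tool_pos: [0.5847, 0.0333, 0.0413]
tcp_rot: [-1.531, 0.411, -0.411]
wrist_force: [0.5, -0.4, -4.5]
width: 0.173
```

```bash
python3 -c "
from h import *
st()"
```

```text
t 20.45 p [0.5847 0.0333 0.0413] yaw -30.01 ydir [-0.  0. -1.] F [ 0.5 -0.4 -4.5] M [-0.   -0.   -0.02] w 0.173 q [0.01 0.28 1.96 0.   0.9  0.54]
```

Call:
{"method": "arm_command", "body": {"deltas": [[-0.0005, 0, 0.0005, 0], [-0.0005, 0, 0.0005, 0], [-0.0005, 0, 0.0005, 0], [0, 0, 0, 0]]}}

```text
time: 20.95
tool_pos: [0.5847, 0.034, 0.0415]
tcp_rot: [-1.533, 0.409, -0.411]
wrist_force: [1.0, -5.5, -3.8]
width: 0.174
```

```bash
python3 -c "
from h import *
st()"
```

```text
t 20.95 p [0.5847 0.034  0.0415] yaw -29.98 ydir [ 9.0e-04 -1.9e-03 -1.0e+00] F [ 1.  -5.5 -3.8] M [-1.03 -0.19  0.16] w 0.174 q [ 0.02  0.28  1.96 -0.    0.9   0.54]
```

Call:
{"method": "arm_command", "body": {"deltas": [[0.0014, 0.0005, 0.0014, 0], [0.0014, 0.0005, 0.0014, 0], [0.0014, 0, 0.0014, 0], [0.0014, 0, 0.0014, 0], [0.0014, 0, 0.0014, 0], [0.0014, 0, 0.0014, 0], [0.0014, 0, 0.0014, 0], [0.0014, 0, 0.0014, 0], [0, 0, 0, 0]]}}

```text
time: 22.08
tool_pos: [0.5983, 0.0377, 0.04]
tcp_rot: [-1.535, 0.412, -0.409]
wrist_force: [-1.6, -6.7, -2.7]
width: 0.174
```

```bash
python3 - <<'E'
from h import *
st();c=shot('wrist','w10')
im=c['color'][:,:,::-1]
cv2.imwrite('pics/z11.png',cv2.resize(im[20:320,100:460],None,fx=2,fy=2,interpolation=cv2.INTER_CUBIC))
E
```

```text
t 22.07 p [0.5983 0.0377 0.04  ] yaw -29.98 ydir [-0.0029 -0.0024 -1.    ] F [-1.6 -6.7 -2.7] M [-1.12  0.5   0.2 ] w 0.174 q [ 0.02  0.31  1.93 -0.    0.91  0.55]
```

View pics/z11.png

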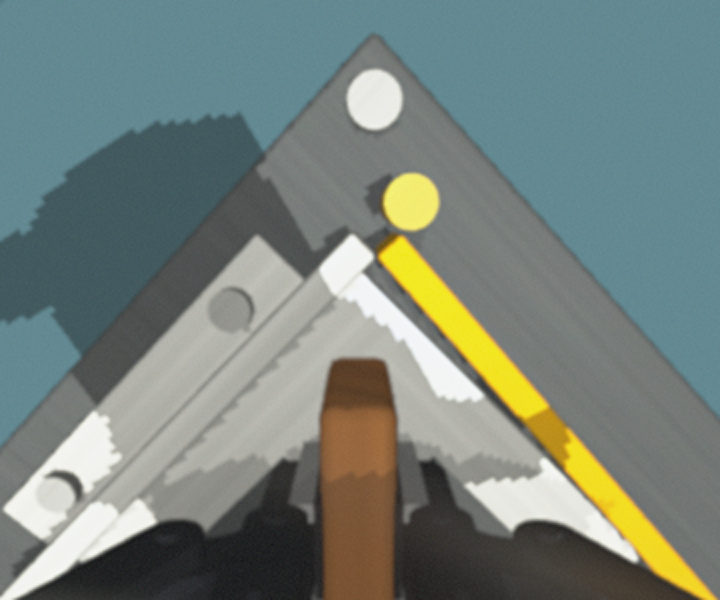

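Call:
{"method": "arm_command", "body": {"deltas": [[0.0007, 0, 0.0007, 0], [0.0007, 0, 0.0007, 0], [0.0007, 0, 0.0007, 0], [0, 0, 0, 0], [0, 0, 0, 0]]}}

```text
time: 22.75
tool_pos: [0.601, 0.0384, 0.04]
tcp_rot: [-1.535, 0.412, -0.408]
wrist_force: [-2.9, -6.8, -1.1]
width: 0.174
```

```bash
python3 -c "
from h import *
st()"
```

```text
t 22.75 p [0.601  0.0384 0.04  ] yaw -29.98 ydir [-0.0032 -0.0024 -1.    ] F [-2.9 -6.8 -1.1] M [-1.16  0.5   0.14] w 0.174 q [ 0.02  0.31  1.92 -0.    0.91  0.55]
```

Call:
{"method": "arm_command", "body": {"deltas": [[0.0007, 0, 0.0007, 0], [0.0007, 0, 0.0007, 0], [0, 0, 0, 0], [0, 0, 0, 0]]}}

```text
time: 23.25
tool_pos: [0.6029, 0.0389, 0.04]
tcp_rot: [-1.535, 0.412, -0.408]
wrist_force: [-2.6, -6.5, -1.0]
width: 0.183
```

```bash
python3 - <<'E'
from h import *
st();c=shot('wrist','w11')
im=c['color'][:,:,::-1]
cv2.imwrite('pics/z12.png',cv2.resize(im[110:310,120:440],None,fx=2.5,fy=2.5,interpolation=cv2.INTER_CUBIC))
E
```

```text
t 23.25 p [0.6029 0.0389 0.04  ] yaw -29.98 ydir [-0.0031 -0.0025 -1.    ] F [-2.6 -6.5 -1. ] M [-1.14  0.52  0.14] w 0.183 q [ 0.02  0.32  1.92 -0.    0.91  0.55]
```

View pics/z12.png

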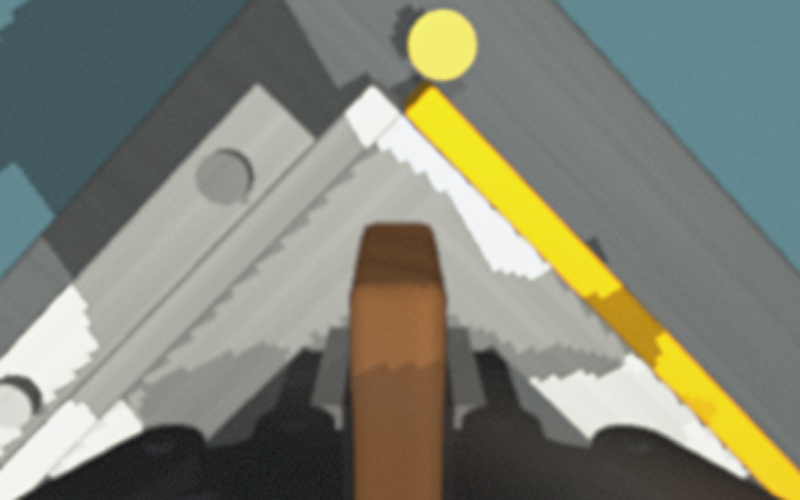

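Call:
{"method": "arm_command", "body": {"deltas": [[0.0004, 0, 0.0004, 0], [0.0004, 0, 0.0004, 0], [0, 0, 0, 0]]}}

```text
time: 23.68
tool_pos: [0.604, 0.0392, 0.04]
tcp_rot: [-1.535, 0.412, -0.408]
wrist_force: [-2.6, -7.1, -0.4]
width: 0.173
```

```bash
python3 -c "
from h import *
st()"
```

```text
t 23.68 p [0.604  0.0392 0.04  ] yaw -29.99 ydir [-0.0032 -0.0024 -1.    ] F [-2.6 -7.1 -0.4] M [-1.16  0.51  0.18] w 0.173 q [ 0.02  0.32  1.92 -0.    0.91  0.55]
```

Call:
{"method": "arm_command", "body": {"deltas": [[0.0004, 0, 0.0004, 0], [0.0004, 0, 0.0004, 0], [0, 0, 0, 0]]}}

```text
time: 24.05
tool_pos: [0.6042, 0.0392, 0.04]
tcp_rot: [-1.536, 0.414, -0.407]
wrist_force: [-6.1, -7.9, 1.0]
width: 0.171
```

```bash
python3 -c "
from h import *
st()"
```

```text
t 24.05 p [0.6042 0.0392 0.04  ] yaw -29.98 ydir [-0.0051 -0.0029 -1.    ] F [-6.1 -7.9  1. ] M [-1.27  0.86  0.11] w 0.171 q [ 0.03  0.32  1.91 -0.    0.91  0.55]
```

Call:
{"method": "arm_command", "body": {"deltas": [[0, 0, 0.0005, 0], [0, 0, 0.0005, 0], [0, 0, 0, 0], [0, 0, 0, 0], [0, 0, 0, 0], [0, 0, 0, 0]]}}

```text
time: 24.8
tool_pos: [0.6042, 0.0393, 0.04]
tcp_rot: [-1.537, 0.414, -0.406]
wrist_force: [-6.7, -10.4, 2.2]
width: 0.173
```

```bash
python3 - <<'E'
from h import *
st();c=shot('wrist','w12')
im=c['color'][:,:,::-1]
cv2.imwrite('pics/z13.png',cv2.resize(im[110:310,120:440],None,fx=2.5,fy=2.5,interpolation=cv2.INTER_CUBIC))
E
```

```text
t 24.8 p [0.6042 0.0393 0.04  ] yaw -29.96 ydir [-0.006 -0.004 -1.   ] F [ -6.7 -10.4   2.2] M [-1.62  1.13  0.19] w 0.173 q [ 0.03  0.32  1.91 -0.    0.91  0.55]
```

View pics/z13.png

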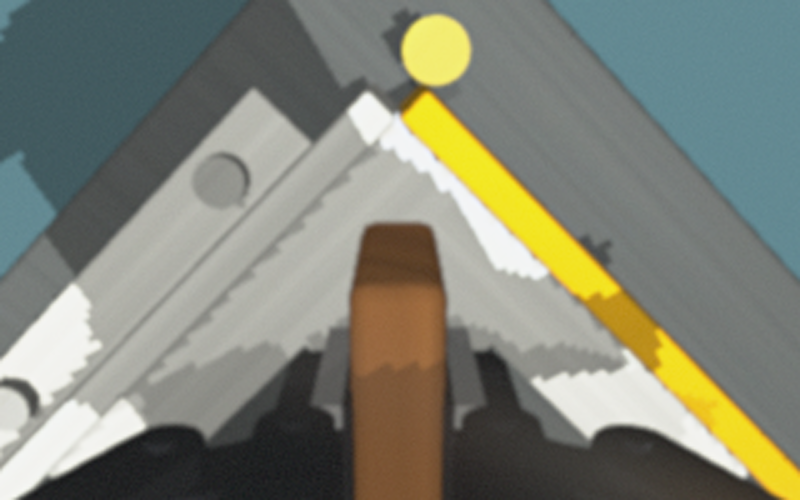

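Call:
{"method": "arm_command", "body": {"deltas": [[0, 0, 0, 0], [0, 0, 0, 0], [0, 0, 0, 0], [0, 0, 0, 0], [0, 0, 0, 0], [0, 0, 0, 0], [0, 0, 0, 0], [0, 0, 0, 0], [0, 0, 0, 0], [0, 0, 0, 0], [0, 0, 0, 0], [0, 0, 0, 0]]}}

```text
time: 26.35
tool_pos: [0.6042, 0.0393, 0.0401]
tcp_rot: [-1.537, 0.414, -0.406]
wrist_force: [-6.8, -10.6, 3.1]
width: 0.175
```

```bash
python3 - <<'E'
from h import *
st()
c=load('w12')
P=lambda u,v,z: pt(c,(120+u/2.5-.3,110+v/2.5-.3),z)[:2]
def L(n,a,b,z):
    A=P(*a,z);B=P(*b,z);d=B-A;print(n,A.round(4),B.round(4),np.degrees(np.arctan2(d[1],d[0])).round(2))
L('flange outer',(428,89),(800,467),.042);L('flange in',(402,113),(757,478),.042);L('rail outer',(367,90),(0,468),.042)
L('plate+x',(545,0),(800,277),.012);L('plate+y',(250,0),(0,278),.012)
E
```

```text
t 26.35 p [0.6042 0.0393 0.0401] yaw -29.97 ydir [-0.006 -0.004 -1.   ] F [ -6.8 -10.6   3.1] M [-1.68  1.07  0.19] w 0.175 q [ 0.03  0.32  1.91 -0.    0.91  0.55]
flange outer [0.6355 0.087 ] [ 0.6661 -0.0239] -74.57
flange in [0.629  0.0856] [ 0.657  -0.0218] -75.42
rail outer [0.6254 0.0926] [0.5142 0.0629] -165.02
plate+x [0.6674 0.0887] [ 6.923e-01 -1.000e-04] -74.36
plate+y [0.6107 0.1214] [0.5217 0.0977] -165.06
```

Call:
{"method": "arm_command", "body": {"deltas": [[0, 0, -0.001, 0], [0, 0, -0.001, 0], [0, 0, -0.002, 0], [0, 0, -0.003, 0], [0, -0.001, -0.005, 0], [0, -0.003, -0.006, 0], [0, -0.015, -0.004, 0], [0, -0.025, 0, 0], [0, -0.025, 0, 0], [0, -0.02, 0, 0], [0, 0, 0, 0], [0, 0, 0, 0]]}}

```text
time: 27.85
tool_pos: [0.5954, 0.0229, 0.1287]
tcp_rot: [-1.532, 0.411, -0.41]
wrist_force: [-0.6, -0.3, -3.8]
width: 0.174
```

```bash
python3 - <<'E'
from h import *
st();c=shot('wrist','w13');st()
im=c['color'][:,:,::-1]
cv2.imwrite('pics/z14.png',cv2.resize(im[20:320,100:460],None,fx=2,fy=2,interpolation=cv2.INTER_CUBIC))
E
```

```text
t 27.85 p [0.5954 0.0229 0.1287] yaw -30.02 ydir [-0.001  0.    -1.   ] F [-0.6 -0.3 -3.8] M [ 0.01  0.08 -0.  ] w 0.174 q [-0.    0.2   1.88  0.    1.06  0.52]
t 27.9 p [0.595  0.023  0.1281] yaw -30.02 ydir [-0.0022 -0.     -1.    ] F [-0.6 -0.6 -4.1] M [-0.03  0.03  0.02] w 0.172 q [-0.    0.2   1.88 -0.    1.06  0.52]
```

View pics/z14.png

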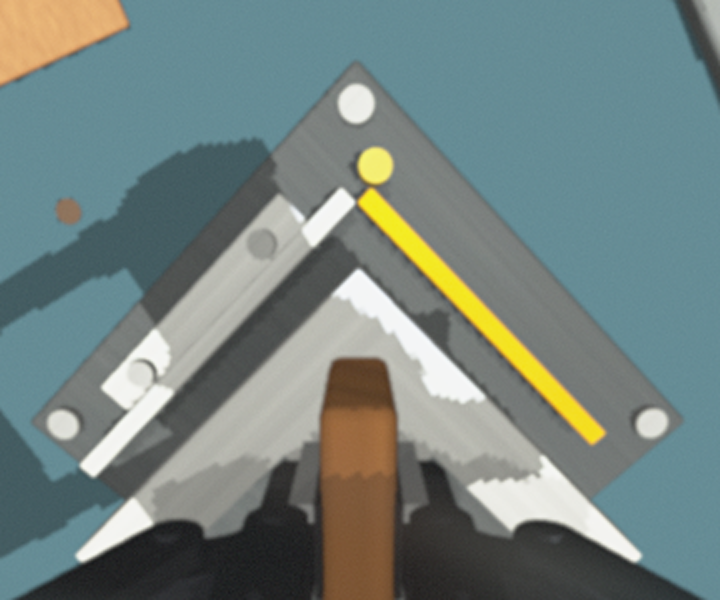

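```bash
python3 - <<'E'
from h import *
for fn in ('w7','w13'):
    c=load(fn);im=np.ascontiguousarray(c['color'][:,:,::-1])
    h=cv2.cvtColor(im,cv2.COLOR_BGR2HSV)
    m=((h[...,0]>22)&(h[...,0]<35)&(h[...,1]>170)&(h[...,2]>200)).astype(np.uint8)
    n,l,s,_=cv2.connectedComponentsWithStats(m);i=1+np.argmax(s[1:,4]);ys,xs=np.where(l==i)
    P=np.array([pt(c,(x,y),.042)[:2] for x,y in zip(xs,ys)],np.float32)
    r=cv2.minAreaRect(P);v=cv2.fitLine(P,cv2.DIST_L2,0,.01,.01).ravel();print(fn,r,np.degrees(np.arctan2(v[1],v[0])))
c=load('w13');P=lambda u,v,z: pt(c,(100+u/2-.25,20+v/2-.25),z)[:2]
for a,b,z in [((356,203),(95,478),.042),((343,187),(80,465),.042),((357,62),(31,421),.012),((357,62),(684,421),.012)]:
    d=P(*b,z)-P(*a,z);print(np.degrees(np.arctan2(d[1],d[0])))
E
python3 -c "
from h import *
plan([.518,-.310,.129],-86.7,12)"
```

```text
w7 ((0.6433019042015076, 0.01702209562063217), (0.007710603065788746, 0.13912516832351685), 9.808526039123535) -80.21321
w13 ((0.6494741439819336, 0.01908305287361145), (0.007471064571291208, 0.13849423825740814), 15.369446754455566) -74.75265
-164.76190157942094
-165.03968662132948
-165.19718978600238
-74.87684224471063
[[0.008, -0.0, -0.027, 0.082], [0.011, -0.0, -0.026, 0.082], [0.013, -0.0, -0.026, 0.083], [0.015, -0.0, -0.024, 0.082], [0.017, -0.0, -0.023, 0.083], [0.018, -0.0, -0.022, 0.082], [0.02, -0.0, -0.02, 0.083], [0.022, -0.0, -0.018, 0.082], [0.023, -0.0, -0.017, 0.083], [0.025, -0.0, -0.015, 0.082], [0.025, -0.0, -0.012, 0.083], [0.027, -0.001, -0.01, 0.082]]
end [ 0.5182 -0.3101  0.1291] -86.69 from [0.595  0.023  0.1281] -30.02
```

Call:
{"method": "arm_command", "body": {"deltas": [[0.008, 0, -0.027, 0.082], [0.011, 0, -0.026, 0.082], [0.013, 0, -0.026, 0.083], [0.015, 0, -0.024, 0.082], [0.017, 0, -0.023, 0.083], [0.018, 0, -0.022, 0.082], [0.02, 0, -0.02, 0.083], [0.022, 0, -0.018, 0.082], [0.023, 0, -0.017, 0.083], [0.025, 0, -0.015, 0.082], [0.025, 0, -0.012, 0.083], [0.027, 0, -0.01, 0.082], [0, 0, 0, 0], [0, 0, 0, 0]]}}

```text
time: 29.65
tool_pos: [0.5185, -0.3093, 0.128]
tcp_rot: [-1.236, 1.169, -1.164]
wrist_force: [-0.6, 0.1, -3.2]
width: 0.176
```

```bash
python3 - <<'E'
from h import *
st();c=shot('wrist','w14');st()
for p in [(0,0)]: pass
E
```

```text
t 29.65 p [ 0.5185 -0.3093  0.128 ] yaw -86.68 ydir [-0.0019  0.0018 -1.    ] F [-0.6  0.1 -3.2] M [ 0.04 -0.03  0.02] w 0.176 q [-0.58  0.22  1.86  0.    1.07  0.93]
t 29.7 p [ 0.5188 -0.3091  0.1282] yaw -86.65 ydir [-0.0016  0.0015 -1.    ] F [-1.  -0.4 -3.8] M [ 0.06  0.01 -0.02] w 0.174 q [-0.58  0.22  1.86  0.    1.07  0.93]
```

View pics/w14.png

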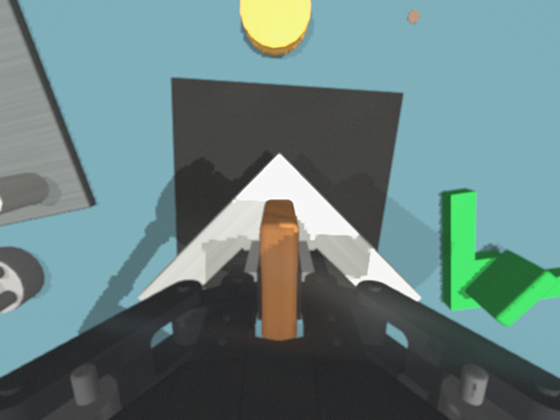

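Call:
{"method": "arm_command", "body": {"deltas": [[0, 0.015, 0, 0], [0, 0.022, 0, 0], [0, 0.022, 0, 0], [0, 0.018, 0, 0], [0, 0.01, 0, 0], [0, 0.006, 0, 0], [0, 0.002, 0, 0], [0, 0, 0, 0], [0, 0, 0, 0]]}}

```text
time: 30.82
tool_pos: [0.5197, -0.3105, 0.035]
tcp_rot: [-1.236, 1.165, -1.168]
wrist_force: [-0.1, 0.6, -3.8]
width: 0.175
```

```bash
python3 - <<'E'
from h import *
st()
c=load('w14')
for p in [(172.5,78.5),(403,94)]: print(pt(c,p,.003)[:2])
E
```

```text
t 30.82 p [ 0.5197 -0.3105  0.035 ] yaw -86.69 ydir [ 1.1e-03 -8.0e-04 -1.0e+00] F [-0.1  0.6 -3.8] M [ 0.02  0.01 -0.01] w 0.175 q [-0.58  0.32  1.92 -0.    0.9   0.93]
[ 0.61644721 -0.21265343]
[ 0.61539226 -0.4099296 ]
```

Call:
{"method": "arm_command", "body": {"deltas": [[0, 0.0015, 0, 0], [0, 0.0015, 0, 0], [0, 0.001, 0, 0], [0, 0, 0, 0]]}}

```text
time: 31.32
tool_pos: [0.5193, -0.3101, 0.0307]
tcp_rot: [-1.236, 1.167, -1.166]
wrist_force: [-1.6, 0.5, 1.1]
width: 0.174
```

```bash
python3 -c "
from h import *
st()"
```

```text
t 31.32 p [ 0.5193 -0.3101  0.0307] yaw -86.69 ydir [-1.e-04  0.e+00 -1.e+00] F [-1.6  0.5  1.1] M [ 0.14  0.23 -0.06] w 0.174 q [-0.58  0.33  1.92 -0.    0.89  0.93]
```

Contact. Release and rise.

Call:
{"method": "arm_command", "body": {"deltas": [[0, 0, 0, 0], [0, 0, 0, 0], [0, 0, 0, 0], [0, 0, 0, 0], [0, -0.005, 0, 0], [0, -0.02, 0, 0], [0, -0.04, 0, 0], [0, -0.04, 0, 0], [0, -0.04, -0.02, 0], [0, -0.02, -0.03, 0], [0, 0, -0.02, 0], [0, 0, 0, 0], [0, 0, 0, 0]], "fingers": 0.06}}

```text
time: 32.95
tool_pos: [0.4491, -0.3137, 0.1942]
tcp_rot: [-1.236, 1.168, -1.165]
wrist_force: [0.3, 0.8, 0.7]
width: 0.705
```

```bash
python3 - <<'E'
from h import *
st();shot('wrist','w15');shot('scene','s2');c=shot('top','t2')
im=c['color'][:,:,::-1];cv2.imwrite('pics/z15.png',cv2.resize(im[140:290,90:430],None,fx=2.3,fy=2.3,interpolation=cv2.INTER_CUBIC))
im=load('s2')['color'][:,:,::-1];cv2.imwrite('pics/z16.png',cv2.resize(im[140:310,120:450],None,fx=2.4,fy=2.4,interpolation=cv2.INTER_CUBIC))
E
```

```text
t 32.95 p [ 0.4491 -0.3137  0.1942] yaw -86.71 ydir [-9.0e-04  1.2e-03 -1.0e+00] F [0.3 0.8 0.7] M [ 0.03 -0.01  0.04] w 0.705 q [-0.66  0.05  1.92  0.    1.17  0.86]
```

View pics/w15.png

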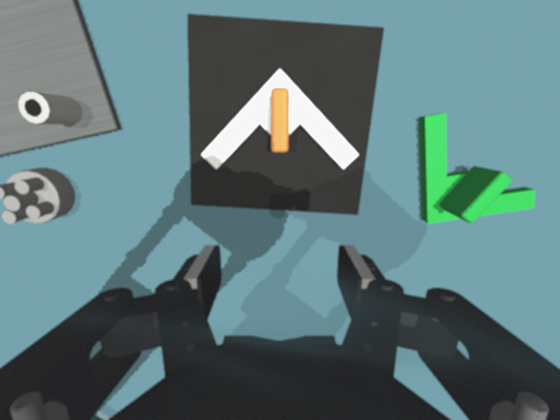

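View pics/z15.png

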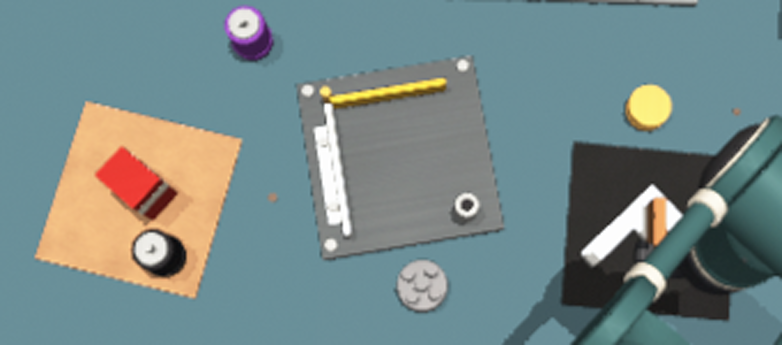

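View pics/z16.png

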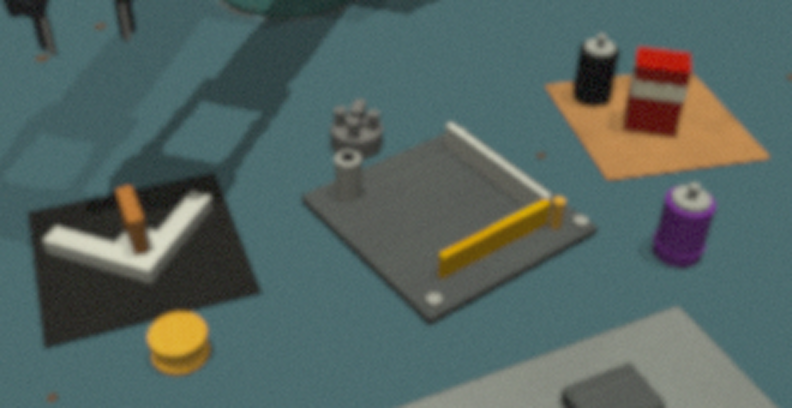

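```bash
python3 - <<'E'
from h import *
c=load('w15')
k=pt(c,(280,68),.019)[:2];A=pt(c,(202,155.5),.019)[:2];B=pt(c,(359,155.5),.019)[:2]
for e in(A,B): print(np.hypot(*(e-k)),np.degrees(np.arctan2(*(e-k)[::-1])))
M=[pt(c,p,.003)[:2] for p in [(188,14),(383.5,28),(358,214.5),(191,204.5)]]
y=np.radians(-41.6);x=np.array([np.cos(y),np.sin(y)]);print('mat',np.mean(M,0),np.round(M,4).tolist(),'origin',k-.036*(x+[-x[1],x[0]]))
a=load('top0')['color'].astype(int);b=load('t2')['color'].astype(int)
for n,(x0,y0,x1,y1) in dict(carton=(128,200,165,235),socket=(284,220,302,240),cap=(260,250,288,278),pulley=(358,175,386,200)).items():
    ga=cv2.cvtColor(a[y0:y1,x0:x1].astype(np.uint8),7).astype(np.float32);gb=cv2.cvtColor(b[y0:y1,x0:x1].astype(np.uint8),7).astype(np.float32)
    print(n,cv2.phaseCorrelate(ga,gb),np.abs(ga-gb).mean())
E
```

```text
0.1205829646904941 139.09795771537847
0.12136914156320443 -132.16410262292834
mat [ 0.5169237  -0.31055749] [[0.6167, -0.2121], [0.6154, -0.41], [0.4173, -0.4096], [0.4182, -0.2106]] origin [ 0.51863394 -0.31042011]
carton ((0.005640246386423797, 0.005913324987762536), 1.0032747807602087) 4.226255
socket ((0.055023782250476216, -0.003924764811293002), 1.0009800672531128) 4.3694444
cap ((0.0015074856048542529, -0.026020186058907768), 0.9936349737644196) 5.205357
pulley ((-0.03253820551366893, 0.5472434276750509), 1.000830264568329) 4.205714
```

```bash
python3 - <<'E'
from h import *
O=[]
for f in ('top0','t1','t2'):
    im=np.ascontiguousarray(load(f)['color'][:,:,::-1]);h=cv2.cvtColor(im,cv2.COLOR_BGR2HSV)[172:204,355:390]
    m=((h[...,0]<35)&(h[...,1]>130)).astype(np.uint8);M=cv2.moments(m,True);print(f,M['m10']/M['m00'],M['m01']/M['m00'],M['m00'],h[...,2].mean())
    O.append(cv2.resize(im[172:204,355:390],None,fx=7,fy=10,interpolation=0))
cv2.imwrite('pics/p.png',np.hstack(O))
E
```

```text
top0 13.842696629213483 15.370786516853933 89.0 169.05714285714285
t1 12.166666666666666 19.203703703703702 54.0 175.80625
t2 12.166666666666666 19.203703703703702 54.0 173.38839285714286
```

View pics/p.png

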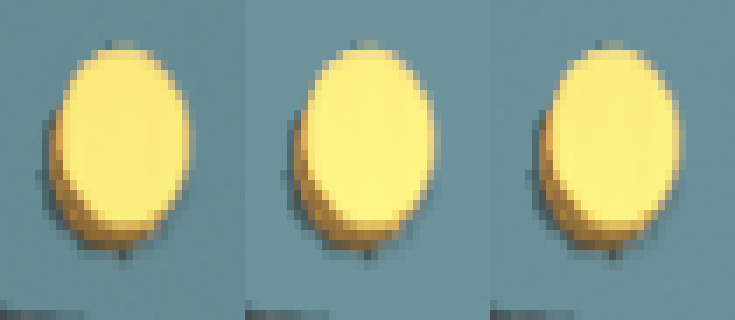

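The three crops match (brightness changed, edges did not), so the pulley hasn't moved.

```bash
python3 -c "
from h import *
print(job.finish_job())"
```

```text
the job is handed in; nothing more can be done
None
```

The job is done and handed in at about 33 s of the 72 s allowed. `finish_job()` gave no verdict.

- **Filter:** I lifted it out and stood it upright on the cardboard sheet. It is clear of the carton and about 15 mm inside the nearest sheet edge; the scene and top pictures show it standing.
- **Pressing the square:** I pushed it against the rail, then slid it into the corner, pushing the flange out. It was held pressed for about 2 s with roughly 8–10 N on each side. The wrist picture showed no visible gap on either edge. The tool tilted about 0.4° under load, which could leave at most about 0.1 mm at the edges.
- **Bracket:** After I withdrew the square, the flange measured 15.2–15.4° and the rail and plate 14.8–15.2°. That is square within the measurement scatter of about 0.3°.
- **Square's return:** It lies flat on the mat with its origin about 2 mm from the mat's centre.
- **Bystanders:** Carton, socket and cap had not moved in before/after top pictures. For the pulley, the automatic comparison reported a half-pixel shift and the colour mask disagreed too. Enlarged crops showed its edges unchanged, with only the lighting different, so I take it as unmoved.

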